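# Zero the bench caliper and gauge the bushes

### The arm

A 6-joint arm with a two-finger parallel gripper is mounted at the origin on the work surface. World frame = base frame: x ahead of the robot, y to its left, z up, the work surface at z = 0. Lengths are in m, angles in rad, forces in N, time in s.
With the tool pointing down it reaches from about 0.375 to 0.9 m from the base axis. Payload 3.1 kg.
Tool frame: the origin (TCP) lies at the very end of the fingers, on their centre line; the grasp point (between the pads) lies 19 mm behind it; z points along the fingers, y is the line along which they close (so a half turn about z gives the same grasp; the last joint's range is limited). The gripper opens to 85 mm and grips with 20 to 120 N. Pads are 22 mm wide; open, the fingers measure 114 mm over their backs; the gripper's body (76 mm by 85 mm) begins 54 mm behind the grasp point. The pads swing forward as they close: fully open they stand 13 mm farther back than shut.
Start: joints at [1.111, 0.527, 1.433, -0, 1.181, -0.178], TCP at [0.174, 0.6, 0.231] pointing down, gripper open.
Joint ranges: [-3.08, 3.08], [-0.75, 2.2], [0.22, 2.44], [-1.43, 4.57], [0, 2.65], [-2.85, 2.85]. Speed limits (rad/s): [2.79, 2.79, 3.14, 3.14, 3.14, 3.14].

### API

Orientations are given as a unit quaternion [x, y, z, w].
In Python, from station import telemetry, snapshot, ticket gives the robot as it stands.
- The arm moves only by the tool move_arm, never from a script. Its argument "commands" is text: rows parted by semicolons, each of 7 numbers parted by spaces: the shift along the tool's x, y, z in mm, then the turn, a rotation vector about the tool's x, y, z in degrees, then the opening, from -1 (shut) to 1 (fully open). A call has exactly 5 rows; each row is the pose to reach, as a shift and turn from the pose commanded when the call began, along the tool's axes at that moment; what a row does not reach only later rows make up. A row lasts 1/8 s, in which the tool goes at most 62.5 mm and 10.7 degrees, less where a joint would pass 70% of its speed; a pose out of reach is approached as far as the arm can. A call with a gripper value outside its range is refused whole. The fingers move at their own pace and stop on an object; "grip_force" is the grip in N (left out, the last holds). Time passes only in rows, so rows that repeat a pose let the fingers close, or fill a call up. It gives the time, the measured TCP pose, the force, the opening and the grip force at its end, in the units of the state.
- telemetry.sense(): the state, without advancing time (a new reading comes with each control period).
- snapshot(name): name is "scene" or "top"; returns a dict with "image" (480x640x3 uint8, red, green, blue), "fx", "fy", "cx", "cy" (pixels), "k1" (the pictures are not rectified: a ray, as slopes to the right and down, at radius r is drawn at 1 + k1 r^2 times it, then the intrinsics apply), "pose" (4x4, takes a point from camera to world coordinates). Camera axes: x right, y down, z forward; pixel columns grow to the right and rows downward; lengths in m; the calibration is good to about 2 mm. A picture is of the moment at which its call begins. There is no depth.
- ticket.sign_off(): hands the job in; it is judged then, once.
The state is a dict: "t": time; "q": joint angles; "qd": joint speeds; "tau": joint torques, N m; "tcp_pos": TCP position; "tool_rot": TCP orientation; "force": force on the tool from outside, world axes, zero at the start; "ft_torque": the same for the moment, N m; "finger_gap": opening from 0.0 (shut) to 1.0 (fully open); "gripper_force": force on a finger pad.
Only numpy, scipy, OpenCV 4.12 (cv2) and the standard library are available. Lean on these libraries where they do the work, as an engineer would, in place of code of your own. Each camera call takes 0.05 s, during which the arm holds its last target. There are 200 camera calls.

### The job

Zero the bench caliper: slide its empty jaws fully shut and, with them shut, press the red plunger on the readout down to its stop. Then gauge every turned bush on the bench, one at a time from the slimmest to the thickest: stand it upright between the jaws, slide the jaw shut until both jaws nip it firmly but gently, hold it so for a moment, open up, and stand the bush upright on the floor of the red tray. When all are in the tray, leave the empty jaws fully shut, and do not push or knock over the green spray can or the black bottle that stand among the work.

Things in the scene. Friction and masses are not known exactly. Their poses are not given: they have to be found in the camera images.
- caliper: Fixed bench caliper. Grey bed plate spanning x -60..75, y -115..115 mm, top at z = 15 mm; origin at bench level; jaws slide along y. A beam runs along y at x = 45..71 mm (blocks on it up to z = 63 mm, tab aside). Two steel jaws 14 mm thick reach from it over the bed, x = -30..45, z = 33..58 mm.
- anvil: The fixed steel jaw of the caliper with its red block. Its origin lies at bench level in the plane of its measuring face, at caliper x = 0, y = -65 mm; the face looks to caliper +y.
- slide: The moving jaw with its black carriage and yellow thumb tab. Origin at bench level in the plane of its measuring face, at caliper x = 0, y = -65 mm + gap; the face looks to caliper -y, to the fixed jaw. Gap between the faces: 0 (shut) to 85 mm (wide open, towards caliper +y). It slides with about 2.5 N of friction and stays where it is left.
- tab (a point): Point on the yellow upright thumb tab by which the moving jaw is slid: 14 mm thick (along caliper y), 34 mm wide (along x), from 63 to 113 mm above the bench; the point is in its middle line, 97 mm above the bench, at caliper x = 58 mm, 35 mm in +y from the moving jaw's face.
- bed_spot (a point): Centre of the yellow disc painted on the bed top (z = 15 mm), at caliper x = 0, 40 mm from the fixed jaw's face: where a part is stood to be gauged. Anywhere on the bed upright between the jaws works; the closing jaw pushes the part up to the fixed jaw (up to about 4 N more than the jaw alone).
- readout: Blue readout box of the caliper, fixed, 85 x 100 x 52 mm; origin under its centre. It carries the red plunger.
- plunger (a joint): Travel of the red zeroing plunger: 0 up, 0.012 m fully down at its stop. Spring: about 2 N to start, 8 N at the stop; it comes back up by itself.
- plunger_top (a point): Centre of the top of the red plunger head (34 mm diameter), on the readout box; 80 mm above the bench when up.
- bush44: Turned spacer bush, brass, a plain round cylinder standing upright, 44 mm in diameter and 90 mm high, heavier at its foot (centre of mass about 25 mm up), 0.2 to 0.55 kg. Origin at the centre of its underside, z up along its axis. May be absent.
- bush50: Turned spacer bush, bright steel, a plain round cylinder standing upright, 50 mm in diameter and 90 mm high, heavier at its foot (centre of mass about 25 mm up), 0.2 to 0.55 kg. Origin at the centre of its underside, z up along its axis. May be absent.
- bush56: Turned spacer bush, copper-coloured, a plain round cylinder standing upright, 56 mm in diameter and 90 mm high, heavier at its foot (centre of mass about 25 mm up), 0.2 to 0.55 kg. Origin at the centre of its underside, z up along its axis. May be absent.
- bush62: Turned spacer bush, dark steel, a plain round cylinder standing upright, 62 mm in diameter and 90 mm high, heavier at its foot (centre of mass about 25 mm up), 0.2 to 0.55 kg. Origin at the centre of its underside, z up along its axis. May be absent.
- tray: Red open tray for finished parts, with white stripes, fixed; 260 (x) x 106 (y) x 48 mm outside, walls and floor 5 mm thick. Origin under its centre, x is its long side. There is room for three bushes in a row along x (78 mm apart).
- spray_green: Green spray can with a white label, 62 mm across, 150 mm high; a bystander, origin at its underside. Leave alone.
- additive: Black bottle with yellow label, 54 mm across, 130 mm high; a bystander, origin at its underside. Leave alone.
There are look-alikes about, which are no part of the job. Several things look just like the bush44: the one meant starts farthest to the robot's right. What is shaped like the readout but brown or pink is not meant.

How it is judged:
On the way, in this order (a step that is already met when the one before it is completed fails the run):
1. the empty jaws are shut and, with them shut, the plunger is pressed down to its stop (y of slide in the frame of caliper below -0.062 m and value of joint plunger above 0.0102 m), for 0.1 s.
2. the brass bush (44 mm), if there, stands upright nipped between both jaws with at least 1 N, for 0.3 s (contact force between each of slide, anvil and bush44 above 1 N and angle between bush44's own z axis and vertical below 0.12 rad), for 0.3 s.
3. the bright steel bush (50 mm), if there, stands upright nipped between both jaws with at least 1 N, for 0.3 s (contact force between each of slide, anvil and bush50 above 1 N and angle between bush50's own z axis and vertical below 0.12 rad), for 0.3 s.
4. the copper-coloured bush (56 mm), if there, stands upright nipped between both jaws with at least 1 N, for 0.3 s (contact force between each of slide, anvil and bush56 above 1 N and angle between bush56's own z axis and vertical below 0.12 rad), for 0.3 s.
5. the dark steel bush (62 mm), if there, stands upright nipped between both jaws with at least 1 N, for 0.3 s (contact force between each of slide, anvil and bush62 above 1 N and angle between bush62's own z axis and vertical below 0.12 rad), for 0.3 s.
At the end, for the whole second after the job is handed in: Every bush present stands upright (within 0.12 rad) and at rest on the tray floor (within 115 mm along and 36 mm across of the tray centre, underside at most 10 mm above the bench), and the caliper jaws are shut (gap under 4 mm) (y of slide in the frame of caliper below -0.061 m and x of bush44 in the frame of tray between -0.115 and 0.115 m and y of bush44 in the frame of tray between -0.036 and 0.036 m and z of each of bush44, bush50, bush56, bush62 in the frame of tray below 0.01 m and angle between each of bush44, bush50, bush56, bush62's own z axis and vertical below 0.12 rad and linear speed of each of bush44, bush50, bush56, bush62 below 0.03 m/s and x of bush50 in the frame of tray between -0.115 and 0.115 m and y of bush50 in the frame of tray between -0.036 and 0.036 m and x of bush56 in the frame of tray between -0.115 and 0.115 m and y of bush56 in the frame of tray between -0.036 and 0.036 m and x of bush62 in the frame of tray between -0.115 and 0.115 m and y of bush62 in the frame of tray between -0.036 and 0.036 m); the robot touches nothing.
It fails at once if a bush is squeezed by the moving jaw with more than 60 N (contact force between slide and bush44 above 60 N or contact force between slide and bush50 above 60 N or contact force between slide and bush56 above 60 N or contact force between slide and bush62 above 60 N).
It fails at once if the green spray can or the black bottle is knocked over (angle between any of spray_green, additive's own z axis and vertical above 0.5 rad).
It fails at once if the green spray can or the black bottle is shifted more than 5 cm (distance of any of spray_green, additive from where it was at the start of the episode above 0.05 m).
Of bush44, bush50, bush56, bush62 only 2 to 3 are there at a start; the rules pass over those that are not, and their reading is None.
At some moment in a run one of bush44, bush50, bush56, bush62 may be knocked a few centimetres aside while the robot is not near it.
It also fails if it takes over 210 s, if anything falls off the work surface, if the arm or the gripper's body presses on something with over 40 N, if the wrist force passes 120 N, or if a joint passes its speed limit or range.

## Working session

There is one attempt and no reset: what is moved stays moved. The work goes in short steps, Python scripts to look and compute and a tool call to move; the robot and the scene stay as the last step left them, time stands still between calls to the robot, and variables do not carry over. Pictures are saved under pics/ and viewed, at most 16 in all, crops included, and the job is handed in when it is done.

Besides the shell and the picture viewer there is one more tool, called after "Call:" as a command line: name --argument value ..., lists and objects as JSON in quotes. move_arm: Moves the arm, as the interface text tells. Its arguments: {"type":"object","properties":{"commands":{"type":"string"},"grip_force":{"type":"number"}},"required":["commands"]}

```bash
mkdir -p pics; ls
cat > h.py <<'E'
import numpy as np, cv2
from station import telemetry, snapshot, ticket
def grab(n,f):
    s=snapshot(n); cv2.imwrite(f'pics/{f}.png',s['image'][:,:,::-1]); np.save(f'pics/{f}.npy',s,allow_pickle=True); return s
def load(f): return np.load(f'pics/{f}.npy',allow_pickle=True).item()
def ray(s,u,v):
    K=np.array([[s['fx'],0,s['cx']],[0,s['fy'],s['cy']],[0,0,1.]])
    p=cv2.undistortPoints(np.array([[[u,v]]],float),K,np.array([s['k1'],0,0,0,0.]))[0,0]
    T=np.array(s['pose']); return T[:3,3],T[:3,:3]@np.array([p[0],p[1],1])
def onz(s,u,v,z):
    o,d=ray(s,u,v); return o+d*(z-o[2])/d[2]
def tri(s1,p1,s2,p2):
    o1,d1=ray(s1,*p1);o2,d2=ray(s2,*p2)
    d1/=np.linalg.norm(d1);d2/=np.linalg.norm(d2)
    t=np.linalg.lstsq(np.c_[d1,-d2],o2-o1,rcond=None)[0]
    a=o1+t[0]*d1;b=o2+t[1]*d2
    return (a+b)/2,np.linalg.norm(a-b)
def proj(s,P):
    T=np.linalg.inv(np.array(s['pose'])); K=np.array([[s['fx'],0,s['cx']],[0,s['fy'],s['cy']],[0,0,1.]])
    return cv2.projectPoints(np.array(P,float).reshape(-1,1,3),cv2.Rodrigues(T[:3,:3])[0],T[:3,3],K,np.array([s['k1'],0,0,0,0.]))[0][:,0]
E
python3 - <<'E'
from h import *
for n in('scene','top'):
    s=grab(n,n+'0'); print(n,s['fx'],s['k1'],np.round(s['pose'],3).tolist())
print(telemetry.sense())
E
```

```text
pics
scene 489.525134877568 -0.10605563609021688 [[-0.695, 0.448, -0.562, 1.237], [0.718, 0.409, -0.563, 0.805], [-0.022, -0.795, -0.606, 0.914], [0.0, 0.0, 0.0, 1.0]]
top 604.1470187002373 -0.1362133926326887 [[-0.021, -0.988, 0.15, 0.269], [-1.0, 0.021, -0.001, 0.019], [-0.002, -0.15, -0.989, 1.369], [0.0, 0.0, 0.0, 1.0]]
{'t': 0.1, 'q': array([ 1.11051132e+00,  5.28398169e-01,  1.43376895e+00, -3.00348475e-05,
        1.18142607e+00, -1.78463486e-01]), 'qd': array([ 1.51501597e-04, -2.48937918e-03, -3.46111780e-03,  5.93086339e-04,
        3.78317930e-05, -5.15147203e-04]), 'tau': array([ 1.59905690e-04, -4.43305743e+01, -1.78585517e+01, -1.92447105e-04,
        3.98600227e-03,  1.28828054e-05]), 'tcp_pos': array([0.17348057, 0.59976456, 0.23041781]), 'tool_rot': array([ 1.40439178e-01,  9.90088802e-01, -9.54042959e-04, -3.00870001e-04]), 'force': array([0.28293362, 1.10375168, 0.19312678]), 'ft_torque': array([ 0.01821357,  0.00804357, -0.01777677]), 'gripper_force': 0.0, 'finger_gap': 0.9984485744759587}
```

View pics/top0.png

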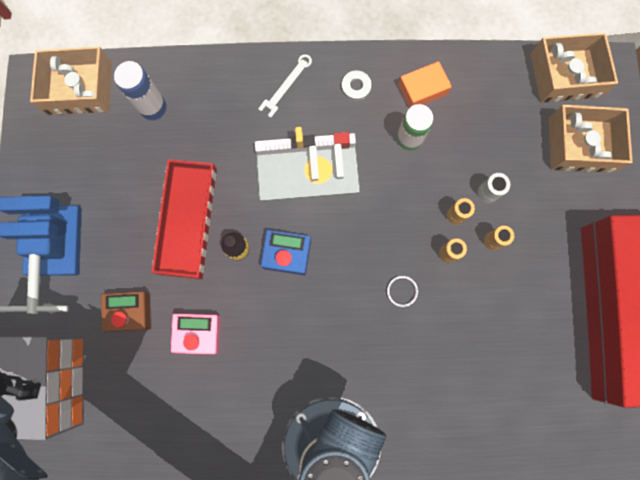

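View pics/scene0.png

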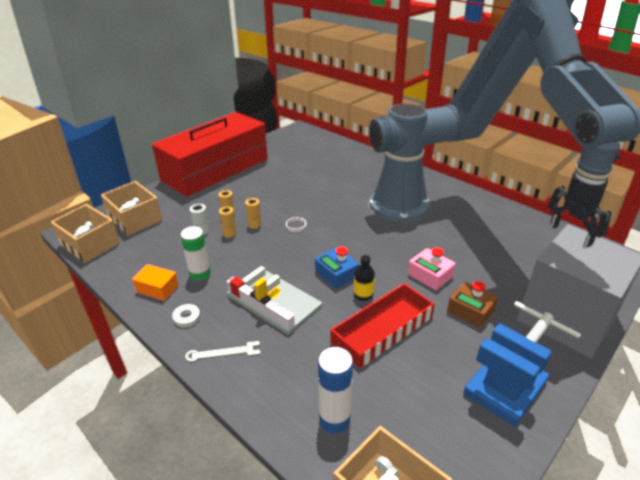

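Run:
```python
import cv2,numpy as np
t=cv2.imread('pics/top0.png');s=cv2.imread('pics/scene0.png')
a=cv2.resize(t[120:285,240:380],None,fx=3.2,fy=3.2,interpolation=cv2.INTER_CUBIC)
b=cv2.resize(t[165:275,435:525],None,fx=4,fy=4,interpolation=cv2.INTER_CUBIC)
H=600;o=np.zeros((H,800,3),np.uint8);o[:a.shape[0],:a.shape[1]]=a;w=min(b.shape[1],800-450);o[:b.shape[0],450:450+w]=b[:,:w];cv2.imwrite('pics/c1.png',o)
a=cv2.resize(s[180:340,170:370],None,fx=4,fy=3.75,interpolation=cv2.INTER_CUBIC);cv2.imwrite('pics/c2.png',a)
```

```text
(no output)
```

View pics/c1.png

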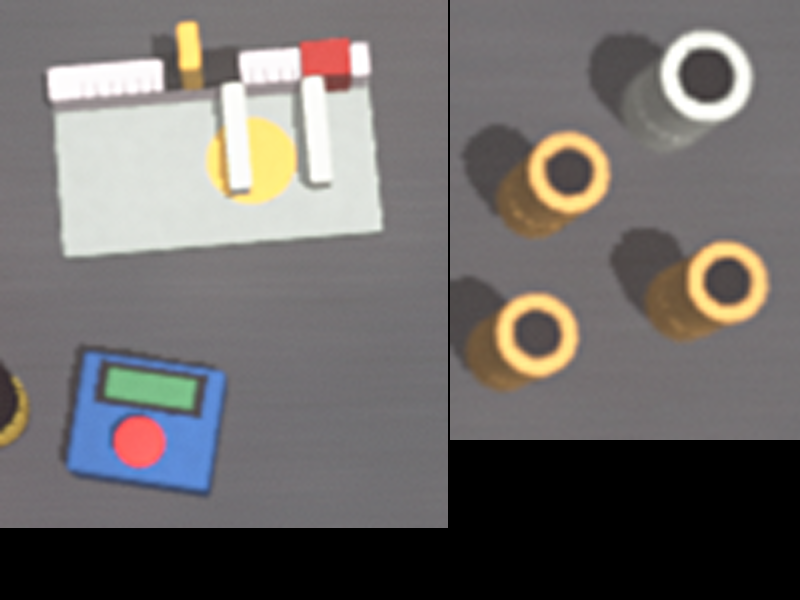

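View pics/c2.png

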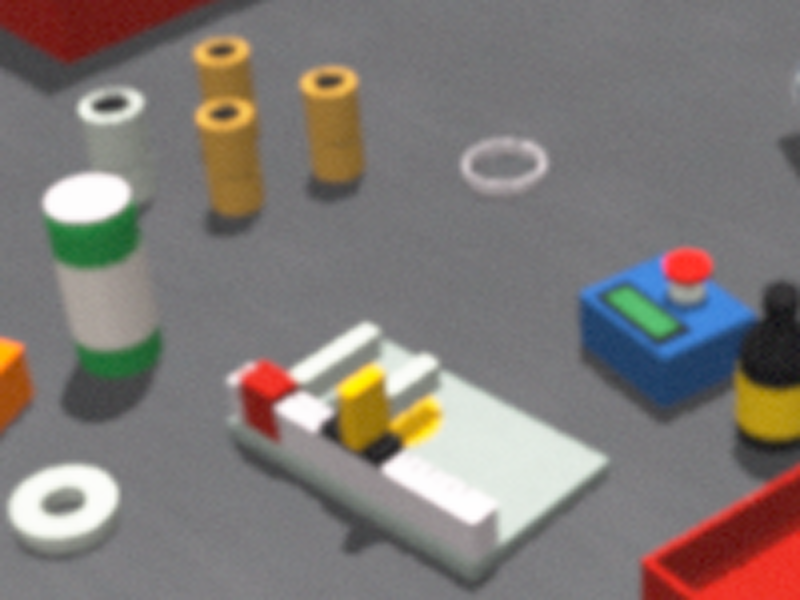

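Run:
```python
from h import *
T=load('top0');S=load('scene0')
a=lambda x,y:((x+.5)/3.2+239.5,(y+.5)/3.2+119.5)
b=lambda x,y:((x-449.5)/4+434.5,(y+.5)/4+164.5)
c=lambda x,y:((x+.5)/4+169.5,(y+.5)/3.75+179.5)
pts={'steel':(b(707,76),c(111,106)),'brR':(b(727,282),c(222,53)),'brM':(b(569,172),c(225,114)),'brL':(b(537,335),c(329,82)),
'bedFL':(a(68,256),c(608,460)),'plung':(a(139,442),c(688,262)),'disc':(a(251,160),None),'bedFR':(a(382,230),None),'tabtop':(a(187,30),c(362,385)),'slidejawtip':(a(240,188),c(425,360)),'anviltip':(a(320,183),c(368,328))}
zz=dict(steel=.09,brR=.09,brM=.09,brL=.09,bedFL=.015,plung=.08,disc=.015,bedFR=.015,tabtop=.113,slidejawtip=.058,anviltip=.058)
for k,(p,q) in pts.items():
    o=np.round(onz(T,*p,zz[k]),4)
    if q: 
        P,e=tri(T,p,S,q); print(k,'plane',o,'tri',np.round(P,4),'err',round(e,4))
    else: print(k,o)
# bright ring fits in top view
I=T['image'];hsv=cv2.cvtColor(I,cv2.COLOR_RGB2HSV)
for k,col in(('steel',(0,0,150,180,60,255)),('brR',(5,90,170,25,255,255)),('brM',(5,90,170,25,255,255)),('brL',(5,90,170,25,255,255))):
    u,v=map(int,pts[k][0]); m=cv2.inRange(hsv,col[:3],col[3:]); mm=np.zeros_like(m); mm[v-15:v+16,u-15:u+16]=m[v-15:v+16,u-15:u+16]
    cs=max(cv2.findContours(mm,cv2.RETR_EXTERNAL,cv2.CHAIN_APPROX_NONE)[0],key=cv2.contourArea); e=cv2.fitEllipse(cs)
    P=onz(T,*e[0],.09); d=(np.array(e[1])+1)/T['fx']*(T['pose'][2][3]-.09)/.99
    print(k,e[0],'centre',P.round(4),'diam',d.round(4))
# tray
m=((hsv[...,0]<6)|(hsv[...,0]>174))&(hsv[...,1]>150)&(hsv[...,2]>60); m=m.astype(np.uint8);m[:,:120]=0;m[:,245:]=0;m[:140]=0;m[290:]=0
m=cv2.morphologyEx(m,cv2.MORPH_CLOSE,np.ones((9,9)))
r=cv2.minAreaRect(cv2.findNonZero(m)); B=cv2.boxPoints(r); print(r); Q=np.array([onz(T,*q,.048) for q in B]); print(Q.round(4), Q.mean(0).round(4),np.linalg.norm(np.diff(Q,axis=0),axis=1))
```

```text
steel plane [ 0.5655 -0.3805  0.09  ] tri [ 0.5655 -0.3807  0.0882] err 0.001
brR plane [ 0.451  -0.3837  0.09  ] tri [ 0.4512 -0.3843  0.0873] err 0.0005
brM plane [ 0.5132 -0.3     0.09  ] tri [ 0.5131 -0.2999  0.0895] err 0.0006
brL plane [ 0.4245 -0.2774  0.09  ] tri [ 0.4246 -0.2777  0.089 ] err 0.0002
bedFL plane [0.5557 0.1483 0.015 ] tri [0.5553 0.1493 0.013 ] err 0.0022
plung plane [0.4135 0.0951 0.08  ] tri [0.4133 0.095  0.0812] err 0.0
disc [0.6235 0.0158 0.015 ]
bedFR [ 0.5698 -0.077   0.015 ]
tabtop plane [0.6897 0.0575 0.113 ] tri [0.6859 0.0603 0.1156] err 0.008
slidejawtip plane [0.5923 0.024  0.058 ] tri [0.5944 0.0221 0.0566] err 0.0051
anviltip plane [ 0.5947 -0.0318  0.058 ] tri [ 0.5968 -0.0337  0.0567] err 0.005
steel (498.7537841796875, 183.6146697998047) centre [ 0.5655 -0.3803  0.09  ] diam [0.0488 0.052 ]
brR (503.77740478515625, 235.09841918945312) centre [ 0.451  -0.3835  0.09  ] diam [0.0429 0.0452]
brM (464.3908996582031, 207.76046752929688) centre [ 0.5129 -0.3001  0.09  ] diam [0.0433 0.045 ]
brL (456.27716064453125, 248.2296905517578) centre [ 0.4248 -0.2772  0.09  ] diam [0.0443 0.0457]
((183.58596801757812, 218.33367919921875), (49.94081115722656, 115.49413299560547), 7.352379322052002)
[[0.3901 0.39   0.048 ]
 [0.6513 0.3618 0.048 ]
 [0.633  0.2474 0.048 ]
 [0.3741 0.2787 0.048 ]] [0.5121 0.3195 0.048 ] [0.26278447 0.11581369 0.26079887]
```

```bash
cat >> h.py <<'E'
from scipy.spatial.transform import Rotation as R
CAL=np.array([.622,.040]); YAW=np.radians(3.6)
def cal(x,y,z): 
    c,s=np.cos(YAW),np.sin(YAW); return np.array([CAL[0]+c*x-s*y,CAL[1]+s*x+c*y,z])
def go(*pts):
    st=telemetry.sense(); p=st['tcp_pos']; r=R.from_quat(st['tool_rot'])
    des=R.from_matrix(np.array([[-np.cos(YAW),-np.sin(YAW),0],[-np.sin(YAW),np.cos(YAW),0],[0,0,-1]]).T)
    print('t',round(st['t'],2),'tcp',p.round(4),'turn',np.degrees((r.inv()*des).as_rotvec()).round(2),'F',st['force'].round(2),'gap',round(st['finger_gap'],3),round(st['gripper_force'],1))
    for q in pts: print(np.round(q,4),'shift',(r.inv().apply(np.array(q)-p)*1000).round(1))
E
python3 - <<'E'
from h import *
go(cal(58,11.8,.19),cal(58,11.8,.078))
E
```

```text
t 0.1 tcp [0.1735 0.5998 0.2304] turn [ -0.11  -0.04 -19.75] F [0.28 1.1  0.19] gap 0.998 0.0
[57.7666 15.4586  0.19  ] shift [-5.11891e+04  3.02890e+04 -3.61000e+01]
[57.7666 15.4586  0.078 ] shift [-51189.2  30289.3     75.9]
```

```bash
sed -i 's/c,s=np.cos(YAW),np.sin(YAW); return/x,y=x\/1000,y\/1000; c,s=np.cos(YAW),np.sin(YAW); return/' h.py
python3 - <<'E'
from h import *
go(cal(58,11.8,.19),cal(58,11.8,.078))
E
```

```text
t 0.1 tcp [0.1735 0.5998 0.2304] turn [ -0.11  -0.04 -19.75] F [0.28 1.1  0.19] gap 0.998 0.0
[0.6791 0.0554 0.19  ] shift [-637.1 -382.2   41. ]
[0.6791 0.0554 0.078 ] shift [-637.1 -381.9  153. ]
```

Call:
move_arm --commands "-50 -30 0 0 0 -5 0; -100 -60 0 0 0 -10 0; -150 -90 0 0 0 -15 0; -200 -120 0 0 0 -19.8 0; -250 -150 0 0 0 -19.8 0" --grip_force 25

```text
t: 0.72
tcp_pos: [0.3731, 0.3852, 0.2311]
tool_rot: [-0.032, 0.999, -0.0, -0.0]
force: [1.0, 0.9, -0.4]
finger_gap: 0.503
gripper_force: 0.0
```

Run:
```python
from h import *
go(cal(58,11.8,.19),cal(58,11.8,.078))
```

```text
t 0.72 tcp [0.3731 0.3852 0.2311] turn [-0.01 -0.02  0.09] F [ 0.96  0.94 -0.36] gap 0.503 0.0
[0.6791 0.0554 0.19  ] shift [-284.2 -348.8   41. ]
[0.6791 0.0554 0.078 ] shift [-284.2 -348.8  153. ]
```

Call:
move_arm --commands "-35 -43 0 0 0 0 0; -70 -86 0 0 0 0 0; -105 -129 10 0 0 0 0; -140 -172 20 0 0 0 0; -175 -215 30 0 0 0 0"

```text
t: 1.35
tcp_pos: [0.5614, 0.1818, 0.2007]
tool_rot: [-0.032, 0.999, 0.0, -0.0]
force: [-0.1, 0.5, 1.1]
finger_gap: 0.496
gripper_force: 0.0
```

Call:
move_arm --commands "-35 -43 0 0 0 0 0; -70 -86 0 0 0 0 0; -100 -125 10 0 0 0 0; -109 -134 10 0 0 0 0; -109 -134 10 0 0 0 0"

```text
t: 1.98
tcp_pos: [0.6776, 0.0563, 0.1906]
tool_rot: [-0.031, 1.0, 0.0, -0.001]
force: [0.3, -0.1, 1.0]
finger_gap: 0.5
gripper_force: 0.0
```

Run:
```python
from h import *
s=grab('top','t1');s2=grab('scene','s1')
go(cal(58,11.8,.19),cal(58,11.8,.078))
a=cv2.resize(s2['image'][150:330,190:390,::-1],None,fx=3,fy=3,interpolation=cv2.INTER_CUBIC);cv2.imwrite('pics/c3.png',a)
```

```text
t 2.08 tcp [0.6766 0.0579 0.1912] turn [ 0.05 -0.1   0.11] F [-0.02 -0.14 -0.55] gap 0.499 0.0
[0.6791 0.0554 0.19  ] shift [-2.4 -2.6  1.2]
[0.6791 0.0554 0.078 ] shift [ -2.6  -2.7 113.2]
```

View pics/c3.png

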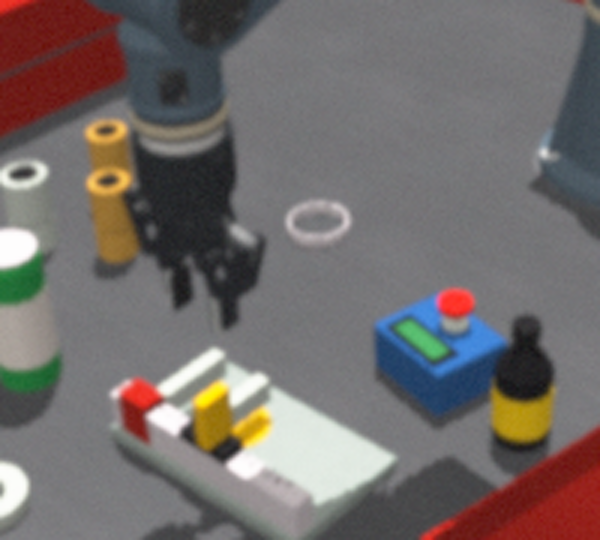

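Call:
move_arm --commands "-2 -2 40 0 0 0 0; -2 -2 75 0 0 0 0; -2 -2 100 0 0 0 0; -2 -2 113 0 0 0 0; -2 -2 113 0 0 0 -1"

```text
t: 2.7
tcp_pos: [0.679, 0.0558, 0.0779]
tool_rot: [-0.033, 0.999, 0.0, -0.001]
force: [-0.3, 0.0, -0.4]
finger_gap: 0.302
gripper_force: 0.0
```

Call:
move_arm --commands "0 0 0 0 0 0 -1; 0 0 0 0 0 0 -1; 0 0 0 0 0 0 -1; 0 0 0 0 0 0 -1; 0 0 0 0 0 0 -1"

```text
t: 3.32
tcp_pos: [0.6802, 0.0547, 0.0793]
tool_rot: [-0.032, 0.999, 0.0, 0.0]
force: [-2.2, 2.3, 5.2]
finger_gap: 0.159
gripper_force: 30.2
```

Call:
move_arm --commands "0 -8 0 0 0 0 -1; 0 -16 0 0 0 0 -1; 0 -24 0 0 0 0 -1; 0 -32 0 0 0 0 -1; 0 -36 0 0 0 0 -1"

```text
t: 3.95
tcp_pos: [0.6826, 0.0182, 0.0793]
tool_rot: [-0.032, 0.999, -0.0, 0.0]
force: [-1.7, 2.9, 5.5]
finger_gap: 0.159
gripper_force: 30.2
```

Call:
move_arm --commands "0 -1 0 0 0 0 -1; 0 -2 0 0 0 0 -1; 0 -3 0 0 0 0 -1; 0 -4 0 0 0 0 -1; 0 -4 0 0 0 0 -1"

```text
t: 4.58
tcp_pos: [0.6828, 0.0151, 0.0793]
tool_rot: [-0.032, 0.999, 0.0, 0.0]
force: [-2.2, 3.9, 5.6]
finger_gap: 0.155
gripper_force: 30.2
```

Call:
move_arm --commands "0 -1 0 0 0 0 -1; 0 -1.5 0 0 0 0 -1; 0 -2 0 0 0 0 -1; 0 -2.5 0 0 0 0 -1; 0 -2.5 0 0 0 0 -1"

```text
t: 5.2
tcp_pos: [0.6828, 0.0151, 0.0793]
tool_rot: [-0.032, 0.999, 0.002, 0.0]
force: [-1.6, 10.5, 6.2]
finger_gap: 0.161
gripper_force: 30.1
```

Call:
move_arm --commands "0 2 0 0 0 0 -1; 0 2 0 0 0 0 0; 0 2 0 0 0 0 0; 0 2 0 0 0 0 0; 0 2 -50 0 0 0 0"

```text
t: 5.82
tcp_pos: [0.679, 0.0141, 0.1238]
tool_rot: [-0.032, 0.999, 0.001, -0.005]
force: [2.0, -0.1, 0.0]
finger_gap: 0.504
gripper_force: 0.0
```

Run:
```python
from h import *
go((.4134,.095,.17),(.4134,.095,.085))
```

```text
t 5.83 tcp [0.679  0.0141 0.1238] turn [ 0.11 -0.62  0.01] F [ 1.98 -0.06  0.01] gap 0.504 0.0
[0.4134 0.095  0.17  ] shift [260.5  97.6 -43.2]
[0.4134 0.095  0.085 ] shift [259.6  97.4  41.8]
```

Call:
move_arm --commands "0 0 -40 0 0 0 -1; 50 20 -45 0 0 0 -1; 105 40 -45 0 0 0 -1; 160 60 -45 0 0 0 -1; 215 80 -45 0 0 0 -1"

```text
t: 6.45
tcp_pos: [0.4614, 0.0805, 0.1735]
tool_rot: [-0.032, 1.0, -0.0, 0.0]
force: [0.5, 0.7, 0.1]
finger_gap: 0.0
gripper_force: 0.0
```

Call:
move_arm --commands "30 12 0 0 0 0 -1; 45 17 10 0 0 0 -1; 45 17 40 0 0 0 -1; 45 17 65 0 0 0 -1; 45 17 75 0 0 0 -1"

```text
t: 7.08
tcp_pos: [0.4166, 0.0943, 0.0974]
tool_rot: [-0.032, 0.999, -0.0, -0.001]
force: [-0.3, 0.8, -0.4]
finger_gap: -0.0
gripper_force: 0.0
```

Run:
```python
from h import *
go((.4134,.095,.067))
s=grab('scene','s2'); go((.4134,.095,.067))
a=cv2.resize(s['image'][150:330,190:390,::-1],None,fx=3,fy=3,interpolation=cv2.INTER_CUBIC);cv2.imwrite('pics/c4.png',a)
```

```text
t 7.08 tcp [0.4166 0.0943 0.0974] turn [ 0.   -0.08  0.04] F [-0.28  0.77 -0.42] gap -0.0 0.0
[0.4134 0.095  0.067 ] shift [ 3.1  0.9 30.4]
t 7.12 tcp [0.4164 0.0943 0.0969] turn [ 0.01 -0.14  0.03] F [-0.74  0.6  -0.65] gap 0.001 0.0
[0.4134 0.095  0.067 ] shift [ 2.9  0.9 29.9]
```

View pics/c4.png

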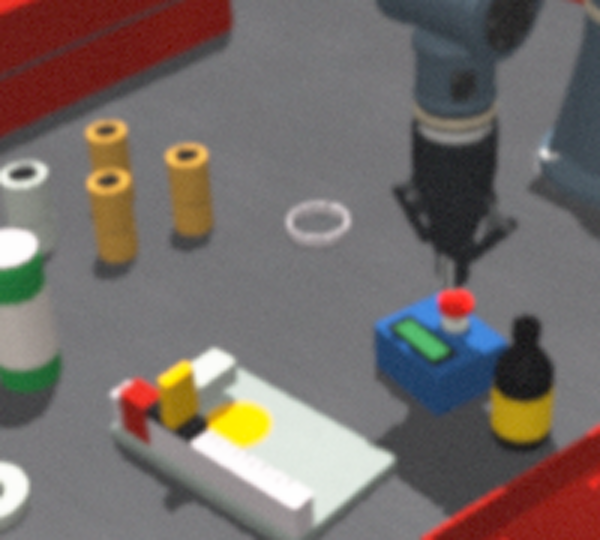

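Call:
move_arm --commands "3 1 10 0 0 0 -1; 3 1 20 0 0 0 -1; 3 1 26 0 0 0 -1; 3 1 29 0 0 0 -1; 3 1 31 0 0 0 -1"

```text
t: 7.75
tcp_pos: [0.414, 0.0953, 0.0678]
tool_rot: [-0.032, 0.999, -0.0, 0.0]
force: [-4.0, 1.4, 25.7]
finger_gap: 0.004
gripper_force: 13.1
```

Call:
move_arm --commands "0 0 1 0 0 0 -1; 0 0 1 0 0 0 -1; 0 0 1 0 0 0 -1; 0 0 1 0 0 0 -1; 0 0 1 0 0 0 -1"

```text
t: 8.38
tcp_pos: [0.414, 0.0953, 0.0679]
tool_rot: [-0.032, 0.999, -0.0, 0.001]
force: [-2.4, -0.4, 20.3]
finger_gap: 0.005
gripper_force: 10.0
```

Call:
move_arm --commands "0 0 -40 0 0 0 -1; 0 0 -90 0 0 0 -1; -50 -17 -105 0 0 0 0; -105 -36 -105 0 0 0 0; -160 -54 -105 0 0 0 0"

```text
t: 9.0
tcp_pos: [0.5787, 0.0511, 0.172]
tool_rot: [-0.032, 0.999, -0.0, 0.001]
force: [-0.3, -0.2, -0.1]
finger_gap: 0.495
gripper_force: 0.0
```

Run:
```python
from h import *
go((.6815,.0151,.17),(.6815,.0151,.079))
```

```text
t 9.0 tcp [0.5787 0.0511 0.172 ] turn [-0.01  0.09  0.06] F [-0.25 -0.21 -0.14] gap 0.495 0.0
[0.6815 0.0151 0.17  ] shift [-100.2  -42.5    2.2]
[0.6815 0.0151 0.079 ] shift [-100.1  -42.5   93.2]
```

Call:
move_arm --commands "-50 -21 0 0 0 0 0; -100 -42 5 0 0 0 0; -100 -42 40 0 0 0 0; -100 -42 80 0 0 0 0; -100 -42 93 0 0 0 0"

```text
t: 9.62
tcp_pos: [0.6771, 0.0163, 0.075]
tool_rot: [-0.032, 0.999, 0.001, -0.003]
force: [-0.1, 0.4, 0.4]
finger_gap: 0.499
gripper_force: 0.0
```

Call:
move_arm --commands "0 0 0 0 0 0 -1; 0 0 0 0 0 0 -1; 0 0 0 0 0 0 -1; 0 0 0 0 0 0 -1; 0 4 0 0 0 0 -1"

```text
t: 10.25
tcp_pos: [0.6801, 0.0192, 0.0795]
tool_rot: [-0.032, 0.999, -0.001, 0.001]
force: [0.7, -3.6, 0.6]
finger_gap: 0.16
gripper_force: 29.9
```

Call:
move_arm --commands "0 14 0 0 0 0 -1; 0 30 0 0 0 0 -1; 0 46 0 0 0 0 -1; 0 62 0 0 0 0 -1; 0 76 0 0 0 0 -1"

```text
t: 10.88
tcp_pos: [0.6751, 0.0976, 0.0794]
tool_rot: [-0.032, 0.999, -0.0, 0.001]
force: [1.4, -3.5, 5.8]
finger_gap: 0.162
gripper_force: 30.7
```

Call:
move_arm --commands "0 0 0 0 0 0 -1; 0 0 0 0 0 0 0; 0 0 0 0 0 0 0; 0 0 -40 0 0 0 0; 0 0 -90 0 0 0 0"

```text
t: 11.5
tcp_pos: [0.6726, 0.0961, 0.1669]
tool_rot: [-0.032, 0.999, 0.0, -0.003]
force: [0.8, 0.3, -0.0]
finger_gap: 0.503
gripper_force: 0.0
```

```bash
cat > look.py <<'E'
from h import *
import sys
def rings(tag):
    T=grab('top','T'+tag); S=grab('scene','S'+tag); I=T['image'];hsv=cv2.cvtColor(I,cv2.COLOR_RGB2HSV)
    for k,col in(('steel',(0,0,150,180,60,255)),('brass',(5,90,170,25,255,255))):
        m=cv2.inRange(hsv,col[:3],col[3:])
        for c in cv2.findContours(m,cv2.RETR_EXTERNAL,cv2.CHAIN_APPROX_NONE)[0]:
            if len(c)<30: continue
            e=cv2.fitEllipse(c)
            if min(e[1])<15 or max(e[1])>30 or max(e[1])>1.3*min(e[1]): continue
            P=onz(T,*e[0],.09); print(k,np.round(e[0],1),P.round(4),'diam',((np.array(e[1])+1)/T['fx']*1.29).round(4))
if __name__=='__main__':
    rings(sys.argv[1])
E
python3 look.py 3
python3 - <<'E'
from h import *
go((.451,-.3835,.2),(.451,-.3835,.046))
E
```

```text
steel [498.8 183.6] [ 0.5654 -0.3802  0.09  ] diam [0.0487 0.0518]
steel [419.3 117. ] [ 0.7205 -0.2118  0.09  ] diam [0.0579 0.0606]
steel [356.5  84.1] [ 0.8006 -0.0743  0.09  ] diam [0.0624 0.0655]
steel [127.9  74.4] [0.8409 0.4468 0.09  ] diam [0.0598 0.0649]
brass [456.3 248.2] [ 0.4248 -0.2772  0.09  ] diam [0.0442 0.0456]
brass [503.8 235.1] [ 0.451  -0.3835  0.09  ] diam [0.0428 0.0451]
brass [464.4 207.8] [ 0.5129 -0.3     0.09  ] diam [0.0432 0.0453]
brass [318.  169.3] [0.6046 0.0161 0.09  ] diam [0.0552 0.0593]
t 11.6 tcp [0.6781 0.0961 0.1743] turn [-0.03  0.65  0.05] F [ 0.11 -0.25  0.83] gap 0.5 0.0
[ 0.451  -0.3835  0.2   ] shift [ 256.9 -464.2  -28.4]
[ 0.451  -0.3835  0.046 ] shift [ 258.6 -464.2  125.6]
```

Call:
move_arm --commands "28 -50 -25 0 0 0 1; 56 -101 -28 0 0 0 1; 84 -151 -28 0 0 0 1; 112 -202 -28 0 0 0 1; 140 -253 -28 0 0 0 1"

```text
t: 12.22
tcp_pos: [0.5494, -0.1666, 0.1956]
tool_rot: [-0.032, 0.999, 0.0, -0.001]
force: [0.7, -0.8, 0.3]
finger_gap: 0.998
gripper_force: 0.0
```

Call:
move_arm --commands "28 -50 0 0 0 0 1; 56 -101 0 0 0 0 1; 84 -151 0 0 0 0 1; 112 -202 0 0 0 0 1; 117 -211 0 0 0 0 1"

```text
t: 12.85
tcp_pos: [0.4456, -0.3867, 0.1955]
tool_rot: [-0.029, 1.0, 0.0, -0.0]
force: [0.1, 0.8, -0.1]
finger_gap: 1.003
gripper_force: 0.0
```

```bash
python3 look.py 4|grep brass
python3 - <<'E'
from h import *
go((.451,-.3835,.046))
E
```

```text
brass [234.4 244.6] [0.4428 0.1987 0.09  ] diam [0.0515 0.0602]
brass [318.9 169.9] [0.6031 0.0141 0.09  ] diam [0.0565 0.0626]
t 12.95 tcp [ 0.4465 -0.384   0.1955] turn [ 0.1  -0.04 -0.11] F [-0.16  0.02 -0.29] gap 0.997 0.0
[ 0.451  -0.3835  0.046 ] shift [ -4.6  -0.  149.4]
```

Call:
move_arm --commands "-4 0 40 0 0 0 1; -4 0 80 0 0 0 1; -4 0 115 0 0 0 1; -4 0 140 0 0 0 1; -4 0 149 0 0 0 1"

```text
t: 13.58
tcp_pos: [0.4514, -0.3802, 0.0455]
tool_rot: [-0.033, 0.999, 0.002, -0.001]
force: [0.6, -0.5, -0.5]
finger_gap: 1.002
gripper_force: 0.0
```

Call:
move_arm --commands "0 0 0 0 0 0 -1; 0 0 0 0 0 0 -1; 0 0 0 0 0 0 -1; 0 0 0 0 0 0 -1; 0 0 0 0 0 0 -1" --grip_force 30

```text
t: 14.2
tcp_pos: [0.4521, -0.3836, 0.0486]
tool_rot: [-0.032, 0.999, -0.001, 0.001]
force: [0.4, 1.8, 6.1]
finger_gap: 0.508
gripper_force: 31.0
```

Call:
move_arm --commands "0 0 -40 0 0 0 -1; 0 0 -90 0 0 0 -1; 0 0 -140 0 0 0 -1; -20 45 -155 0 0 0 -1; -40 90 -155 0 0 0 -1"

```text
t: 14.82
tcp_pos: [0.4862, -0.2912, 0.2041]
tool_rot: [-0.031, 1.0, -0.001, 0.001]
force: [1.1, 0.5, -2.5]
finger_gap: 0.509
gripper_force: 31.8
```

Run:
```python
from h import *
go(cal(0,-25,.2),cal(0,-25,.064))
```

```text
t 14.82 tcp [ 0.4862 -0.2912  0.2041] turn [-0.16  0.16 -0.08] F [ 1.11  0.46 -2.55] gap 0.509 31.8
[0.6236 0.015  0.2   ] shift [-155.9  297.2    3.7]
[0.6236 0.015  0.064 ] shift [-155.5  297.6  139.7]
```

Call:
move_arm --commands "-27 51 0 0 0 0 -1; -54 103 0 0 0 0 -1; -81 154 0 0 0 0 -1; -108 206 0 0 0 0 -1; -135 257 0 0 0 0 -1"

```text
t: 15.45
tcp_pos: [0.604, -0.0242, 0.2019]
tool_rot: [-0.032, 0.999, -0.0, -0.0]
force: [1.6, 0.3, -2.5]
finger_gap: 0.506
gripper_force: 31.8
```

Call:
move_arm --commands "-21 40 0 0 0 0 -1; -21 40 30 0 0 0 -1; -21 40 70 0 0 0 -1; -21 40 90 0 0 0 -1; -21 40 90 0 0 0 -1"

```text
t: 16.08
tcp_pos: [0.6202, 0.0155, 0.1099]
tool_rot: [-0.032, 0.999, 0.0, -0.003]
force: [0.2, -0.1, -1.6]
finger_gap: 0.507
gripper_force: 31.7
```

Run:
```python
from h import *
s=grab('scene','s5')
go(cal(0,-25,.064))
a=cv2.resize(s['image'][180:330,190:350,::-1],None,fx=3,fy=3,interpolation=cv2.INTER_CUBIC);cv2.imwrite('pics/c5.png',a)
```

```text
t 16.12 tcp [0.6216 0.0153 0.1115] turn [ 0.02 -0.13  0.04] F [ 0.17 -0.38 -2.28] gap 0.507 31.7
[0.6236 0.015  0.064 ] shift [-2.  -0.4 47.5]
```

View pics/c5.png

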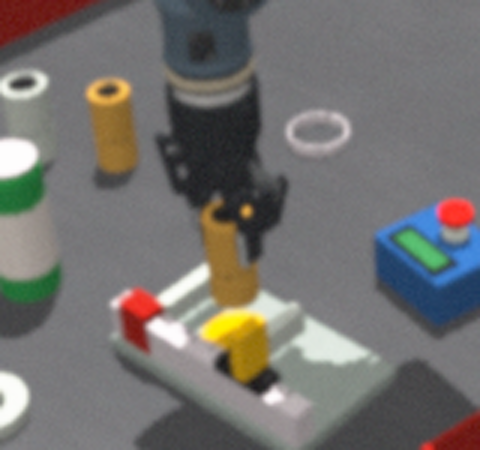

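Call:
move_arm --commands "-1 0 20 0 0 0 -1; -1 0 38 0 0 0 -1; -1 0 43 0 0 0 -1; -1 0 45 0 0 0 -1; -1 0 46 0 0 0 -1"

```text
t: 16.75
tcp_pos: [0.6238, 0.0154, 0.0668]
tool_rot: [-0.032, 0.999, -0.0, 0.001]
force: [0.0, -0.2, -2.2]
finger_gap: 0.506
gripper_force: 31.8
```

Call:
move_arm --commands "0 0 0 0 0 0 -1; 0 0 0.5 0 0 0 -1; 0 0 1 0 0 0 -1; 0 0 1.5 0 0 0 -1; 0 0 1.5 0 0 0 -1"

```text
t: 17.38
tcp_pos: [0.6233, 0.0155, 0.0647]
tool_rot: [-0.032, 0.999, 0.0, -0.0]
force: [1.3, -0.4, -2.8]
finger_gap: 0.506
gripper_force: 31.8
```

Call:
move_arm --commands "0 0 0.5 0 0 0 -1; 0 0 1 0 0 0 -1; 0 0 1.5 0 0 0 -1; 0 0 2 0 0 0 -1; 0 0 2 0 0 0 -1"

```text
t: 18.0
tcp_pos: [0.6235, 0.0155, 0.0637]
tool_rot: [-0.032, 0.999, -0.0, 0.0]
force: [-1.3, 0.3, 5.8]
finger_gap: 0.505
gripper_force: 32.4
```

Call:
move_arm --commands "0 0 0 0 0 0 0.6; 0 0 0 0 0 0 0.6; 0 0 -40 0 0 0 0.6; 0 0 -85 0 0 0 0.6; 0 0 -115 0 0 0 0"

```text
t: 18.62
tcp_pos: [0.6242, 0.0153, 0.1797]
tool_rot: [-0.032, 0.999, -0.0, 0.001]
force: [1.1, 0.6, 0.3]
finger_gap: 0.602
gripper_force: 0.0
```

Run:
```python
from h import *
go((.6755,.0975,.17),(.6755,.0975,.079))
```

```text
t 18.62 tcp [0.6242 0.0153 0.1797] turn [-0.03  0.14  0.05] F [1.06 0.61 0.34] gap 0.602 0.0
[0.6755 0.0975 0.17  ] shift [-56.4  78.7   9.8]
[0.6755 0.0975 0.079 ] shift [-56.2  78.8 100.8]
```

Call:
move_arm --commands "-28 39 0 0 0 0 0; -56 79 0 0 0 0 0; -56 79 50 0 0 0 0; -56 79 88 0 0 0 0; -56 79 101 0 0 0 0"

```text
t: 19.25
tcp_pos: [0.6722, 0.0981, 0.0737]
tool_rot: [-0.032, 0.999, 0.0, -0.003]
force: [0.0, 0.4, -0.0]
finger_gap: 0.502
gripper_force: 0.0
```

Call:
move_arm --commands "0 0 0 0 0 0 -1; 0 0 0 0 0 0 -1; 0 0 0 0 0 0 -1; 0 0 0 0 0 0 -1; 0 0 0 0 0 0 -1"

```text
t: 19.88
tcp_pos: [0.6752, 0.0979, 0.078]
tool_rot: [-0.032, 0.999, -0.0, 0.001]
force: [0.4, 0.1, 1.0]
finger_gap: 0.16
gripper_force: 33.9
```

Call:
move_arm --commands "0 -8 0 0 0 0 -1; 0 -14 0 0 0 0 -1; 0 -20 0 0 0 0 -1; 0 -25 0 0 0 0 -1; 0 -30 0 0 0 0 -1"

```text
t: 20.5
tcp_pos: [0.6771, 0.0679, 0.078]
tool_rot: [-0.032, 0.999, 0.0, 0.001]
force: [1.6, 4.5, 6.3]
finger_gap: 0.16
gripper_force: 34.7
```

Run:
```python
from h import *
s=grab('scene','s6')
go(cal(58,14,.079))
a=cv2.resize(s['image'][180:330,190:350,::-1],None,fx=3,fy=3,interpolation=cv2.INTER_CUBIC);cv2.imwrite('pics/c6.png',a)
```

```text
t 20.55 tcp [0.6772 0.0671 0.078 ] turn [-0.    0.14  0.02] F [0.47 3.57 6.2 ] gap 0.157 34.7
[0.679  0.0576 0.079 ] shift [-1.3 -9.5 -1. ]
```

View pics/c6.png

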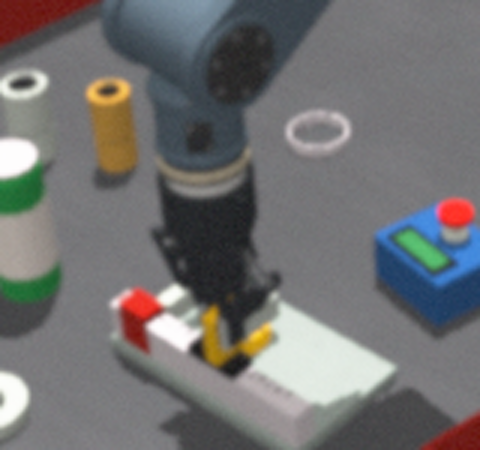

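Call:
move_arm --commands "0 -2 0 0 0 0 -1; 0 -4 0 0 0 0 -1; 0 -5 0 0 0 0 -1; 0 -6 0 0 0 0 -1; 0 -7 0 0 0 0 -1"

```text
t: 21.18
tcp_pos: [0.6775, 0.061, 0.078]
tool_rot: [-0.032, 0.999, 0.0, 0.001]
force: [1.1, 4.1, 5.5]
finger_gap: 0.161
gripper_force: 34.7
```

Call:
move_arm --commands "0 -0.5 0 0 0 0 -1; 0 -1 0 0 0 0 -1; 0 -1.5 0 0 0 0 -1; 0 -2 0 0 0 0 -1; 0 -2 0 0 0 0 -1"

```text
t: 21.8
tcp_pos: [0.6776, 0.0589, 0.078]
tool_rot: [-0.032, 0.999, 0.0, 0.001]
force: [0.8, 4.0, 5.8]
finger_gap: 0.158
gripper_force: 34.7
```

Call:
move_arm --commands "0 -0.5 0 0 0 0 -1; 0 -1 0 0 0 0 -1; 0 -1.4 0 0 0 0 -1; 0 -1.8 0 0 0 0 -1; 0 -1.8 0 0 0 0 -1"

```text
t: 22.42
tcp_pos: [0.6777, 0.0587, 0.078]
tool_rot: [-0.032, 0.999, 0.001, 0.001]
force: [-0.1, 8.0, 5.7]
finger_gap: 0.159
gripper_force: 34.6
```

Call:
move_arm --commands "0 -0.5 0 0 0 0 -1; 0 -1 0 0 0 0 -1; 0 -1 0 0 0 0 -1; 0 -1 0 0 0 0 -1; 0 -1 0 0 0 0 -1"

```text
t: 23.05
tcp_pos: [0.6777, 0.0587, 0.078]
tool_rot: [-0.032, 0.999, 0.002, 0.001]
force: [1.4, 10.7, 6.2]
finger_gap: 0.16
gripper_force: 34.5
```

Call:
move_arm --commands "0 0 0 0 0 0 -1; 0 0 0 0 0 0 -1; 0 0 0 0 0 0 -1; 0 6 0 0 0 0 -1; 0 12 0 0 0 0 -1"

```text
t: 23.68
tcp_pos: [0.6772, 0.0661, 0.078]
tool_rot: [-0.032, 0.999, -0.001, 0.001]
force: [0.6, -2.4, 5.0]
finger_gap: 0.156
gripper_force: 34.6
```

Call:
move_arm --commands "0 12 0 0 0 0 -1; 0 26 0 0 0 0 -1; 0 30 0 0 0 0 -1; 0 30 0 0 0 0 -1; 0 30 0 0 0 0 0"

```text
t: 24.3
tcp_pos: [0.6737, 0.0969, 0.0766]
tool_rot: [-0.032, 0.999, -0.001, -0.001]
force: [-0.7, -0.5, 0.4]
finger_gap: 0.36
gripper_force: 0.0
```

Call:
move_arm --commands "0 0 0 0 0 0 0; 0 0 -40 0 0 0 0; 0 0 -90 0 0 0 0; 40 -40 -90 0 0 0 0.6; 56 -80 -90 0 0 0 0.6"

```text
t: 24.92
tcp_pos: [0.621, 0.0143, 0.1671]
tool_rot: [-0.033, 0.999, -0.0, -0.001]
force: [0.5, -0.0, -0.7]
finger_gap: 0.799
gripper_force: 0.0
```

Run:
```python
from h import *
s=grab('scene','s7')
go(cal(0,-65+22,.064))
a=cv2.resize(s['image'][180:330,190:350,::-1],None,fx=3,fy=3,interpolation=cv2.INTER_CUBIC);cv2.imwrite('pics/c7.png',a)
```

```text
t 24.98 tcp [0.6199 0.0089 0.1666] turn [-0.2  -0.27 -0.04] F [-1.92 -1.59  0.12] gap 0.803 0.0
[ 0.6247 -0.0029  0.064 ] shift [ -4.5 -11.7 102.6]
```

View pics/c7.png

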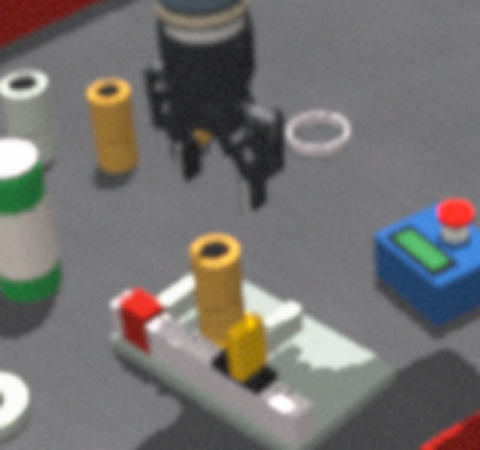

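Run:
```python
from h import *
S=load('s7'); P=onz(S,190+214.5/3-.5,180+249/3-.5,.105); print(P); go((P[0],P[1],.064),(P[0],P[1],.1))
```

```text
[ 0.62259411 -0.0042551   0.105     ]
t 24.98 tcp [0.6199 0.0089 0.1666] turn [-0.2  -0.27 -0.04] F [-1.92 -1.59  0.12] gap 0.803 0.0
[ 0.6226 -0.0043  0.064 ] shift [ -2.3 -12.9 102.6]
[ 0.6226 -0.0043  0.1   ] shift [ -2.2 -13.   66.6]
```

Call:
move_arm --commands "-3 -10 0 0 0 0 0.8; -3 -10 0 0 0 0 0.8; -3 -10 20 0 0 0 0.8; -3 -10 35 0 0 0 0.8; -3 -10 35 0 0 0 0.8"

```text
t: 25.6
tcp_pos: [0.626, 0.0058, 0.13]
tool_rot: [-0.032, 0.999, 0.0, -0.002]
force: [0.9, 0.0, -0.0]
finger_gap: 0.902
gripper_force: 0.0
```

Run:
```python
from h import *
go((.6235,-.0037,.064))
```

```text
t 25.6 tcp [0.626  0.0058 0.13  ] turn [ 0.05 -0.21  0.11] F [ 0.94  0.   -0.05] gap 0.902 0.0
[ 0.6235 -0.0037  0.064 ] shift [ 2.9 -9.4 66. ]
```

Call:
move_arm --commands "3 -9 0 0 0 0 0.8; 3 -9 20 0 0 0 0.8; 3 -9 45 0 0 0 0.8; 3 -9 62 0 0 0 0.8; 3 -9 66 0 0 0 0.8"

```text
t: 26.22
tcp_pos: [0.6242, -0.0045, 0.065]
tool_rot: [-0.032, 0.999, 0.0, -0.001]
force: [-0.1, -0.5, 0.9]
finger_gap: 0.898
gripper_force: 0.0
```

Call:
move_arm --commands "0 0 0 0 0 0 -1; 0 0 0 0 0 0 -1; 0 0 0 0 0 0 -1; 0 0 0 0 0 0 -1; 0 0 0 0 0 0 -1"

```text
t: 26.85
tcp_pos: [0.6251, -0.0019, 0.0673]
tool_rot: [-0.031, 1.0, 0.002, 0.001]
force: [-0.4, 6.4, 2.7]
finger_gap: 0.507
gripper_force: 31.3
```

Call:
move_arm --commands "0 1 -5 0 0 0 -1; 0 3 -40 0 0 0 -1; 0 3 -90 0 0 0 -1; 0 3 -140 0 0 0 -1; 10 45 -155 0 0 0 -1"

```text
t: 27.48
tcp_pos: [0.6156, 0.0371, 0.2257]
tool_rot: [-0.03, 1.0, -0.002, 0.005]
force: [0.3, 1.7, -2.1]
finger_gap: 0.509
gripper_force: 31.5
```

Run:
```python
from h import *
go((.470,.328,.2),(.47,.328,.056))
```

```text
t 27.48 tcp [0.6156 0.0371 0.2257] turn [-0.22  0.61 -0.18] F [ 0.32  1.71 -2.09] gap 0.509 31.5
[0.47  0.328 0.2  ] shift [128.2 299.1  23.2]
[0.47  0.328 0.056] shift [129.7 299.7 167.2]
```

Call:
move_arm --commands "22 51 0 0 0 0 -1; 44 103 0 0 0 0 -1; 66 154 5 0 0 0 -1; 88 205 15 0 0 0 -1; 110 257 20 0 0 0 -1"

```text
t: 28.1
tcp_pos: [0.4847, 0.2904, 0.201]
tool_rot: [-0.032, 0.999, -0.0, 0.0]
force: [0.8, 0.8, -2.8]
finger_gap: 0.51
gripper_force: 31.5
```

Call:
move_arm --commands "19 43 0 0 0 0 -1; 19 43 0 0 0 0 -1; 19 43 50 0 0 0 -1; 19 43 95 0 0 0 -1; 19 43 110 0 0 0 -1"

```text
t: 28.72
tcp_pos: [0.4629, 0.3294, 0.0887]
tool_rot: [-0.032, 0.999, -0.001, -0.002]
force: [0.4, 0.2, -2.2]
finger_gap: 0.508
gripper_force: 31.8
```

Run:
```python
from h import *
s=grab('scene','s8')
go((.470,.328,.057))
a=cv2.resize(s['image'][200:380,300:460,::-1],None,fx=3,fy=3,interpolation=cv2.INTER_CUBIC);cv2.imwrite('pics/c8.png',a)
```

```text
t 28.77 tcp [0.463  0.3295 0.0881] turn [-0.13 -0.25 -0.  ] F [ 0.08  0.69 -2.31] gap 0.506 31.8
[0.47  0.328 0.057] shift [-7.  -1.9 31.1]
```

View pics/c8.png

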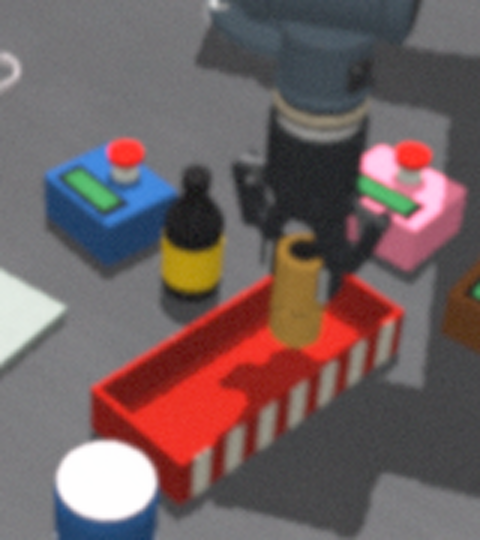

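Call:
move_arm --commands "-4 -2 15 0 0 0 -1; -4 -2 23 0 0 0 -1; -4 -2 26 0 0 0 -1; -4 -2 28 0 0 0 -1; -4 -2 29 0 0 0 -1"

```text
t: 29.4
tcp_pos: [0.4682, 0.3296, 0.0622]
tool_rot: [-0.032, 0.999, 0.0, 0.0]
force: [-0.0, 0.7, -2.6]
finger_gap: 0.508
gripper_force: 31.8
```

Call:
move_arm --commands "0 0 0.5 0 0 0 -1; 0 0 1 0 0 0 -1; 0 0 1.5 0 0 0 -1; 0 0 2 0 0 0 -1; 0 0 2 0 0 0 -1"

```text
t: 30.02
tcp_pos: [0.468, 0.3294, 0.0597]
tool_rot: [-0.032, 0.999, -0.0, -0.0]
force: [-0.6, 0.2, -3.2]
finger_gap: 0.508
gripper_force: 31.8
```

Call:
move_arm --commands "0 0 1 0 0 0 -1; 0 0 2 0 0 0 -1; 0 0 2.5 0 0 0 -1; 0 0 3 0 0 0 -1; 0 0 3 0 0 0 -1"

```text
t: 30.65
tcp_pos: [0.468, 0.3294, 0.0572]
tool_rot: [-0.032, 0.999, -0.0, 0.0]
force: [-1.0, -0.4, 2.3]
finger_gap: 0.508
gripper_force: 32.2
```

Call:
move_arm --commands "0 0 0 0 0 0 0.5; 0 0 0 0 0 0 0.5; 0 0 -30 0 0 0 0.5; 0 0 -80 0 0 0 0.5; 0 0 -140 0 0 0 0.5"

```text
t: 31.28
tcp_pos: [0.4674, 0.3291, 0.1972]
tool_rot: [-0.032, 0.999, -0.0, -0.001]
force: [1.6, -0.1, -0.7]
finger_gap: 0.749
gripper_force: 0.0
```

```bash
python3 look.py 9|egrep 'brass|-0.38|-0.3[0-9]'
python3 - <<'E'
from h import *
go((.5655,-.3802,.2))
E
```

```text
steel [498.8 183.6] [ 0.5655 -0.3803  0.09  ] diam [0.0486 0.0516]
brass [456.3 248.2] [ 0.4248 -0.2772  0.09  ] diam [0.0442 0.0456]
brass [464.4 207.8] [ 0.5128 -0.3     0.09  ] diam [0.0432 0.0449]
brass [317.1 170.9] [0.6011 0.0182 0.09  ] diam [0.0592 0.0635]
t 31.38 tcp [0.4724 0.3315 0.2036] turn [0.3  0.81 0.07] F [0.71 0.87 0.23] gap 0.75 0.0
[ 0.5655 -0.3802  0.2   ] shift [-4.730e+01 -7.163e+02  5.000e-01]
```

Call:
move_arm --commands "-4 -60 0 0 0 0 1; -8 -120 0 0 0 0 1; -12 -180 0 0 0 0 1; -16 -240 0 0 0 0 1; -20 -300 0 0 0 0 1"

```text
t: 32.0
tcp_pos: [0.5071, 0.0294, 0.1964]
tool_rot: [-0.032, 0.999, 0.0, 0.0]
force: [0.8, 1.4, 0.1]
finger_gap: 1.003
gripper_force: 0.0
```

Call:
move_arm --commands "-4 -60 0 0 0 0 1; -8 -120 0 0 0 0 1; -12 -180 0 0 0 0 1; -16 -240 0 0 0 0 1; -20 -300 0 0 0 0 1"

```text
t: 32.62
tcp_pos: [0.546, -0.2687, 0.1961]
tool_rot: [-0.032, 0.999, 0.0, -0.0]
force: [1.7, 0.7, 0.1]
finger_gap: 1.004
gripper_force: 0.0
```

Call:
move_arm --commands "-4 -60 0 0 0 0 1; -7 -116 0 0 0 0 1; -7 -116 0 0 0 0 1; -7 -116 20 0 0 0 1; -7 -116 40 0 0 0 1"

```text
t: 33.25
tcp_pos: [0.5602, -0.381, 0.1557]
tool_rot: [-0.032, 0.999, 0.001, -0.0]
force: [0.3, 0.3, 0.2]
finger_gap: 0.995
gripper_force: 0.0
```

Run:
```python
from h import *
s=grab('scene','s10')
go((.5655,-.3802,.046))
```

```text
t 33.3 tcp [ 0.5587 -0.3795  0.1525] turn [ 0.32 -0.27  0.07] F [-0.74  0.79 -2.42] gap 0.998 0.0
[ 0.5655 -0.3802  0.046 ] shift [ -7.2  -1.7 106.4]
```

Call:
move_arm --commands "-6 -1 0 0 0 0 1; -6 -1 40 0 0 0 1; -6 -1 75 0 0 0 1; -6 -1 97 0 0 0 1; -6 -1 105 0 0 0 1"

```text
t: 33.92
tcp_pos: [0.5669, -0.3821, 0.0512]
tool_rot: [-0.032, 0.999, 0.0, -0.0]
force: [-0.4, 0.5, -0.1]
finger_gap: 1.004
gripper_force: 0.0
```

Call:
move_arm --commands "0 0 0 0 0 0 -1; 0 0 0 0 0 0 -1; 0 0 0 0 0 0 -1; 0 0 0 0 0 0 -1; 0 0 0 0 0 0 -1"

```text
t: 34.55
tcp_pos: [0.5674, -0.3827, 0.0535]
tool_rot: [-0.032, 0.999, -0.0, 0.001]
force: [-0.2, 2.3, 6.3]
finger_gap: 0.581
gripper_force: 31.3
```

Call:
move_arm --commands "0 0 -40 0 0 0 -1; 0 0 -90 0 0 0 -1; 0 0 -145 0 0 0 -1; 0 0 -170 0 0 0 -1; 0 40 -170 0 0 0 -1"

```text
t: 35.17
tcp_pos: [0.5655, -0.3471, 0.2248]
tool_rot: [-0.03, 1.0, -0.004, 0.003]
force: [1.1, 0.3, -4.4]
finger_gap: 0.579
gripper_force: 32.6
```

Run:
```python
from h import *
go(cal(0,-25,.2),cal(0,-25,.064))
```

```text
t 35.17 tcp [ 0.5655 -0.3471  0.2248] turn [-0.46  0.34 -0.14] F [ 1.09  0.27 -4.45] gap 0.579 32.6
[0.6236 0.015  0.2   ] shift [-79.7 358.1  22.4]
[0.6236 0.015  0.064 ] shift [-78.9 359.2 158.4]
```

Call:
move_arm --commands "-13 60 0 0 0 0 -1; -26 120 0 0 0 0 -1; -40 180 0 0 0 0 -1; -53 240 0 0 0 0 -1; -66 300 5 0 0 0 -1"

```text
t: 35.8
tcp_pos: [0.6109, -0.0377, 0.2166]
tool_rot: [-0.032, 0.999, -0.0, 0.0]
force: [1.2, -0.9, -3.3]
finger_gap: 0.581
gripper_force: 32.1
```

Call:
move_arm --commands "-13 59 0 0 0 0 -1; -13 59 15 0 0 0 -1; -13 59 60 0 0 0 -1; -13 59 95 0 0 0 -1; -13 59 105 0 0 0 -1"

```text
t: 36.42
tcp_pos: [0.6175, 0.0198, 0.1086]
tool_rot: [-0.032, 0.999, 0.0, -0.003]
force: [0.1, 0.6, -3.6]
finger_gap: 0.578
gripper_force: 32.5
```

Run:
```python
from h import *
s=grab('scene','s11')
go(cal(0,-25,.0685))
a=cv2.resize(s['image'][180:330,190:350,::-1],None,fx=3,fy=3,interpolation=cv2.INTER_CUBIC);cv2.imwrite('pics/c9.png',a)
```

```text
t 36.48 tcp [0.6182 0.0197 0.1088] turn [ 0.04 -0.31  0.01] F [-0.5  -1.14 -5.26] gap 0.58 32.5
[0.6236 0.015  0.0685] shift [-5.3 -5.  40.2]
```

View pics/c9.png

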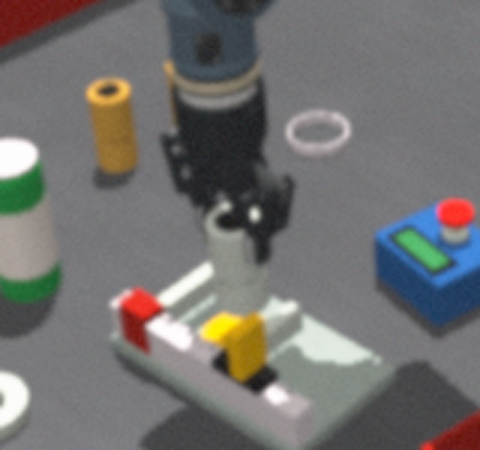

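Call:
move_arm --commands "-3 -5 10 0 0 0 -1; -3 -5 25 0 0 0 -1; -3 -5 33 0 0 0 -1; -3 -5 35 0 0 0 -1; -3 -5 36 0 0 0 -1"

```text
t: 37.1
tcp_pos: [0.6235, 0.0158, 0.0759]
tool_rot: [-0.032, 0.999, -0.0, 0.0]
force: [0.8, 0.7, -3.9]
finger_gap: 0.575
gripper_force: 32.6
```

Call:
move_arm --commands "0 0 1 0 0 0 -1; 0 0 2 0 0 0 -1; 0 0 2.5 0 0 0 -1; 0 0 3 0 0 0 -1; 0 0 3 0 0 0 -1"

```text
t: 37.72
tcp_pos: [0.6233, 0.0157, 0.0728]
tool_rot: [-0.032, 0.999, -0.0, -0.0]
force: [-0.9, -0.2, -4.4]
finger_gap: 0.576
gripper_force: 32.6
```

Call:
move_arm --commands "0 0 1 0 0 0 -1; 0 0 2 0 0 0 -1; 0 0 3 0 0 0 -1; 0 0 3.5 0 0 0 -1; 0 0 3.5 0 0 0 -1"

```text
t: 38.35
tcp_pos: [0.6233, 0.0157, 0.0692]
tool_rot: [-0.032, 0.999, -0.0, -0.0]
force: [0.0, 0.0, -3.8]
finger_gap: 0.58
gripper_force: 32.6
```

Call:
move_arm --commands "0 0 0.5 0 0 0 -1; 0 0 1 0 0 0 -1; 0 0 1 0 0 0 -1; 0 0 1 0 0 0 -1; 0 0 1 0 0 0 -1"

```text
t: 38.98
tcp_pos: [0.6236, 0.0157, 0.0688]
tool_rot: [-0.032, 0.999, -0.0, 0.0]
force: [-1.3, 1.0, 2.7]
finger_gap: 0.58
gripper_force: 33.0
```

Seated. Release and go to the tab.

Call:
move_arm --commands "0 0 0 0 0 0 0.7; 0 0 0 0 0 0 0.7; 0 0 -40 0 0 0 0.7; 0 0 -85 0 0 0 0.7; 0 0 -110 0 0 0 0"

```text
t: 39.6
tcp_pos: [0.6246, 0.0155, 0.1807]
tool_rot: [-0.032, 0.999, -0.0, 0.002]
force: [0.6, -0.1, 0.2]
finger_gap: 0.657
gripper_force: 0.0
```

Call:
move_arm --commands "-28 39 0 0 0 0 0; -56 79 0 0 0 0 0; -56 79 50 0 0 0 0; -56 79 85 0 0 0 0; -56 79 100 0 0 0 0"

```text
t: 40.22
tcp_pos: [0.6726, 0.0982, 0.0756]
tool_rot: [-0.032, 0.999, 0.0, -0.002]
force: [0.3, 0.6, 0.3]
finger_gap: 0.499
gripper_force: 0.0
```

Call:
move_arm --commands "0 0 0 0 0 0 -1; 0 0 0 0 0 0 -1; 0 0 0 0 0 0 -1; 0 0 0 0 0 0 -1; 0 0 0 0 0 0 -1"

```text
t: 40.85
tcp_pos: [0.6751, 0.0978, 0.0794]
tool_rot: [-0.032, 0.999, -0.0, 0.001]
force: [0.8, -1.5, 1.0]
finger_gap: 0.159
gripper_force: 33.7
```

Call:
move_arm --commands "0 -6 0 0 0 0 -1; 0 -11 0 0 0 0 -1; 0 -16 0 0 0 0 -1; 0 -21 0 0 0 0 -1; 0 -26 0 0 0 0 -1"

```text
t: 41.48
tcp_pos: [0.6767, 0.0727, 0.0794]
tool_rot: [-0.032, 0.999, 0.001, 0.001]
force: [1.4, 4.7, 5.4]
finger_gap: 0.159
gripper_force: 34.5
```

Call:
move_arm --commands "0 -1.5 0 0 0 0 -1; 0 -3 0 0 0 0 -1; 0 -4.5 0 0 0 0 -1; 0 -6 0 0 0 0 -1; 0 -6.5 0 0 0 0 -1"

```text
t: 42.1
tcp_pos: [0.6772, 0.0662, 0.0794]
tool_rot: [-0.032, 0.999, 0.001, 0.001]
force: [1.3, 5.3, 5.6]
finger_gap: 0.158
gripper_force: 34.5
```

Call:
move_arm --commands "0 -0.5 0 0 0 0 -1; 0 -1 0 0 0 0 -1; 0 -1.5 0 0 0 0 -1; 0 -2 0 0 0 0 -1; 0 -2 0 0 0 0 -1"

```text
t: 42.72
tcp_pos: [0.6772, 0.0648, 0.0794]
tool_rot: [-0.032, 0.999, 0.001, 0.001]
force: [1.4, 5.9, 5.1]
finger_gap: 0.156
gripper_force: 34.5
```

Call:
move_arm --commands "0 -0.5 0 0 0 0 -1; 0 -1 0 0 0 0 -1; 0 -1.5 0 0 0 0 -1; 0 -2 0 0 0 0 -1; 0 -2 0 0 0 0 -1"

```text
t: 43.35
tcp_pos: [0.6772, 0.0647, 0.0794]
tool_rot: [-0.032, 0.999, 0.002, 0.001]
force: [2.3, 11.3, 5.6]
finger_gap: 0.156
gripper_force: 34.4
```

Call:
move_arm --commands "0 0 0 0 0 0 -1; 0 0 0 0 0 0 -1; 0 0 0 0 0 0 -1; 0 0 0 0 0 0 -1; 0 0 0 0 0 0 -1"

```text
t: 43.98
tcp_pos: [0.6773, 0.0647, 0.0794]
tool_rot: [-0.032, 0.999, 0.002, 0.001]
force: [1.7, 10.8, 5.3]
finger_gap: 0.16
gripper_force: 34.4
```

Call:
move_arm --commands "0 8 0 0 0 0 -1; 0 18 0 0 0 0 -1; 0 28 0 0 0 0 -1; 0 33 0 0 0 0 -1; 0 33 0 0 0 0 0"

```text
t: 44.6
tcp_pos: [0.6736, 0.0939, 0.0779]
tool_rot: [-0.032, 0.999, -0.0, -0.001]
force: [-0.7, 0.9, 0.3]
finger_gap: 0.358
gripper_force: 0.0
```

Call:
move_arm --commands "0 0 0 0 0 0 0; 0 0 0 0 0 0 0; 0 0 -40 0 0 0 0; 0 0 -90 0 0 0 0.6; 0 0 -90 0 0 0 0.6"

```text
t: 45.22
tcp_pos: [0.6777, 0.0944, 0.1733]
tool_rot: [-0.032, 0.999, -0.0, 0.005]
force: [0.3, 0.0, 0.7]
finger_gap: 0.798
gripper_force: 0.0
```

Run:
```python
from h import *
s=grab('scene','s12')
go(cal(0,-40,.16),cal(0,-40,.066))
a=cv2.resize(s['image'][180:380,190:450,::-1],None,fx=3,fy=3,interpolation=cv2.INTER_CUBIC);cv2.imwrite('pics/c10.png',a)
```

```text
t 45.27 tcp [0.6757 0.0944 0.1706] turn [-0.03  0.26  0.06] F [ 0.16 -0.41  0.05] gap 0.802 0.0
[6.245e-01 1.000e-04 1.600e-01] shift [ 57.1 -90.9  10.4]
[6.245e-01 1.000e-04 6.600e-02] shift [ 57.6 -90.8 104.4]
```

View pics/c10.png

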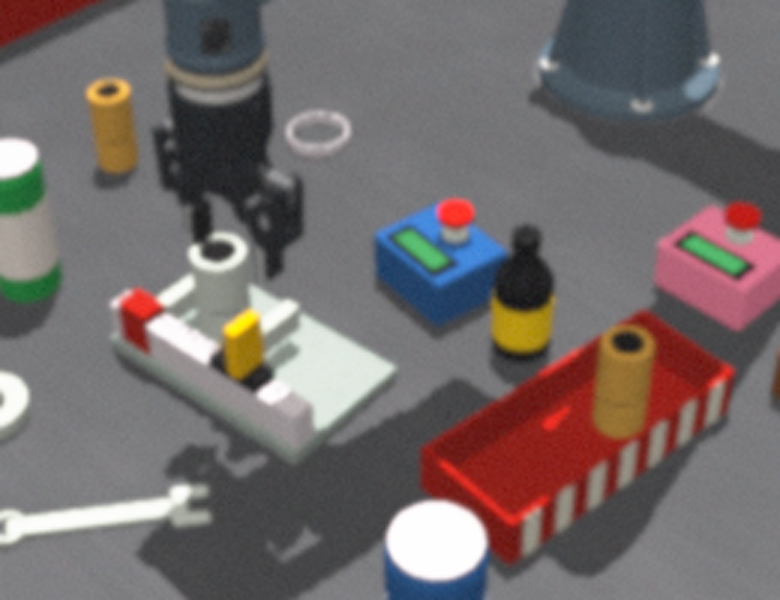

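Call:
move_arm --commands "28 -45 0 0 0 0 0.9; 57 -90 0 0 0 0 0.9; 57 -90 0 0 0 0 0.9; 57 -90 20 0 0 0 0.9; 57 -90 30 0 0 0 0.9"

```text
t: 45.9
tcp_pos: [0.6223, 0.0018, 0.1363]
tool_rot: [-0.032, 0.999, 0.0, -0.002]
force: [-0.2, -0.5, -0.0]
finger_gap: 0.95
gripper_force: 0.0
```

Run:
```python
from h import *
S=load('s12'); print(onz(S,190+218.5/3-.5,180+249.5/3-.5,.105)); telemetry; s=grab('scene','s13'); go((.624,.001,.066))
```

```text
[ 0.62066145 -0.00111642  0.105     ]
t 45.95 tcp [0.6217 0.002  0.1352] turn [ 0.08 -0.29  0.08] F [-0.51  1.09  1.18] gap 0.951 0.0
[0.624 0.001 0.066] shift [-2.6 -1.2 69.2]
```

Call:
move_arm --commands "-1 -2 20 0 0 0 0.9; -1 -2 45 0 0 0 0.9; -1 -2 62 0 0 0 0.9; -1 -2 68 0 0 0 0.9; -1 -2 69 0 0 0 0.9"

```text
t: 46.58
tcp_pos: [0.6246, -0.0006, 0.0692]
tool_rot: [-0.032, 0.999, 0.0, -0.0]
force: [0.3, -0.8, -0.0]
finger_gap: 0.95
gripper_force: 0.0
```

Call:
move_arm --commands "0 0 0 0 0 0 -1; 0 0 0 0 0 0 -1; 0 0 0 0 0 0 -1; 0 0 0 0 0 0 -1; 0 0 0 0 0 0 -1"

```text
t: 47.2
tcp_pos: [0.6248, 0.0012, 0.0707]
tool_rot: [-0.031, 1.0, 0.001, 0.001]
force: [-0.0, 4.9, 3.3]
finger_gap: 0.577
gripper_force: 31.8
```

Call:
move_arm --commands "0 1 -5 0 0 0 -1; 0 3 -40 0 0 0 -1; 0 3 -90 0 0 0 -1; 0 3 -140 0 0 0 -1; 10 45 -155 0 0 0 -1"

```text
t: 47.82
tcp_pos: [0.6151, 0.0405, 0.2286]
tool_rot: [-0.03, 1.0, -0.002, 0.005]
force: [0.3, 1.4, -3.6]
finger_gap: 0.572
gripper_force: 32.9
```

```bash
python3 look.py 14|grep brass
python3 - <<'E'
from h import *
go((.560,.318,.2))
E
```

```text
brass [456.3 248.2] [ 0.4249 -0.2772  0.09  ] diam [0.0442 0.0458]
brass [464.3 207.8] [ 0.5129 -0.2999  0.09  ] diam [0.0431 0.0452]
t 47.92 tcp [0.6105 0.0465 0.2269] turn [0.08 0.11 0.2 ] F [-0.15 -0.07 -4.66] gap 0.575 33.0
[0.56  0.318 0.2  ] shift [ 32.5 274.2  27.2]
```

Call:
move_arm --commands "7 60 0 0 0 0 -1; 14 120 0 0 0 0 -1; 21 180 5 0 0 0 -1; 28 240 15 0 0 0 -1; 32 274 25 0 0 0 -1"

```text
t: 48.55
tcp_pos: [0.5606, 0.3171, 0.1983]
tool_rot: [-0.033, 0.999, -0.0, -0.001]
force: [-0.3, 0.0, -4.5]
finger_gap: 0.578
gripper_force: 33.6
```

Call:
move_arm --commands "0 0 0 0 0 0 -1; 0 0 30 0 0 0 -1; 0 0 60 0 0 0 -1; 0 0 85 0 0 0 -1; 0 0 85 0 0 0 -1"

```text
t: 49.18
tcp_pos: [0.5606, 0.3126, 0.1119]
tool_rot: [-0.031, 1.0, -0.001, -0.003]
force: [0.4, -0.6, -3.6]
finger_gap: 0.574
gripper_force: 33.6
```

Run:
```python
from h import *
s=grab('scene','s15')
go((.56,.318,.0607))
a=cv2.resize(s['image'][200:380,300:460,::-1],None,fx=3,fy=3,interpolation=cv2.INTER_CUBIC);cv2.imwrite('pics/c11.png',a)
```

```text
t 49.23 tcp [0.5619 0.3134 0.1135] turn [-0.08 -0.14 -0.01] F [-0.49  0.58 -3.47] gap 0.579 33.6
[0.56   0.318  0.0607] shift [ 1.5  4.8 52.8]
```

View pics/c11.png

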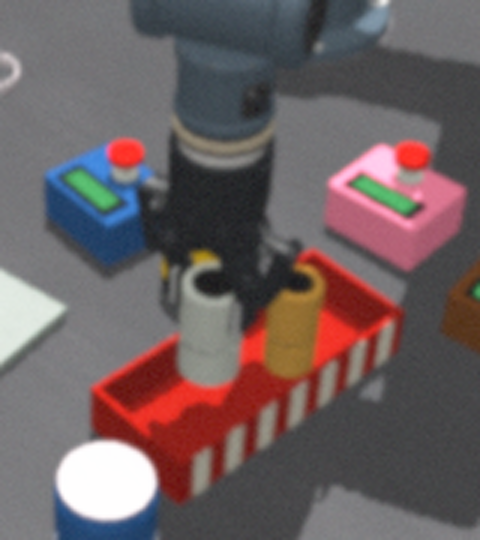

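Call:
move_arm --commands "0 4 15 0 0 0 -1; 0 4 30 0 0 0 -1; 0 4 42 0 0 0 -1; 0 4 47 0 0 0 -1; 0 4 49 0 0 0 -1"

```text
t: 49.85
tcp_pos: [0.5618, 0.3189, 0.0648]
tool_rot: [-0.032, 0.999, -0.0, -0.0]
force: [0.1, 0.9, -3.7]
finger_gap: 0.577
gripper_force: 33.9
```

Run:
```python
from h import *
S=load('s15'); print(onz(S,300+299.5/3-.5,200+282/3-.5,.095)); go((.56,.318,.0607))
```

```text
[0.46478708 0.32914083 0.095     ]
t 49.85 tcp [0.5618 0.3189 0.0648] turn [-0.01 -0.03  0.06] F [ 0.08  0.86 -3.7 ] gap 0.577 33.9
[0.56   0.318  0.0607] shift [ 1.8 -0.8  4.1]
```

Call:
move_arm --commands "0 0 1 0 0 0 -1; 0 0 2 0 0 0 -1; 0 0 3 0 0 0 -1; 0 0 3.5 0 0 0 -1; 0 0 3.5 0 0 0 -1"

```text
t: 50.48
tcp_pos: [0.5619, 0.3189, 0.0618]
tool_rot: [-0.032, 0.999, -0.0, 0.0]
force: [-0.3, -0.0, -4.0]
finger_gap: 0.577
gripper_force: 33.9
```

Call:
move_arm --commands "0 0 0.5 0 0 0 -1; 0 0 1 0 0 0 -1; 0 0 1.5 0 0 0 -1; 0 0 1.5 0 0 0 -1; 0 0 1.5 0 0 0 -1"

```text
t: 51.1
tcp_pos: [0.5619, 0.3189, 0.0607]
tool_rot: [-0.032, 0.999, 0.0, 0.0]
force: [-0.6, -1.5, 0.5]
finger_gap: 0.581
gripper_force: 34.0
```

Call:
move_arm --commands "0 0 0 0 0 0 0.6; 0 0 0 0 0 0 0.6; 0 0 -30 0 0 0 0.6; 0 0 -80 0 0 0 0.6; 0 0 -130 0 0 0 0"

```text
t: 51.72
tcp_pos: [0.5619, 0.3189, 0.1915]
tool_rot: [-0.032, 0.999, -0.0, -0.0]
force: [1.1, 0.5, 0.0]
finger_gap: 0.604
gripper_force: 0.0
```

Run:
```python
from h import *
go((.675,.0944,.19),(.675,.0944,.079))
```

```text
t 51.73 tcp [0.5619 0.3189 0.1915] turn [-0.   -0.01  0.05] F [1.08 0.53 0.04] gap 0.604 0.0
[0.675  0.0944 0.19  ] shift [ -98.5 -231.2    1.5]
[0.675  0.0944 0.079 ] shift [ -98.6 -231.2  112.5]
```

Call:
move_arm --commands "-22 -52 0 0 0 0 0; -45 -105 0 0 0 0 0; -68 -158 0 0 0 0 0; -90 -211 0 0 0 0 0; -98 -231 0 0 0 0 0"

```text
t: 52.35
tcp_pos: [0.6762, 0.0911, 0.1905]
tool_rot: [-0.03, 1.0, -0.0, 0.001]
force: [-0.4, 0.9, -0.1]
finger_gap: 0.499
gripper_force: 0.0
```

Call:
move_arm --commands "0 0 0 0 0 0 0; 0 0 40 0 0 0 0; 0 0 80 0 0 0 0; 0 0 105 0 0 0 0; 0 0 112 0 0 0 0"

```text
t: 52.98
tcp_pos: [0.6719, 0.0971, 0.0763]
tool_rot: [-0.033, 0.999, 0.0, -0.002]
force: [-0.7, 0.3, -0.1]
finger_gap: 0.502
gripper_force: 0.0
```

Call:
move_arm --commands "0 0 0 0 0 0 -1; 0 0 0 0 0 0 -1; 0 0 0 0 0 0 -1; 0 0 0 0 0 0 -1; 0 0 0 0 0 0 -1"

```text
t: 53.6
tcp_pos: [0.6749, 0.095, 0.0796]
tool_rot: [-0.032, 0.999, 0.0, 0.001]
force: [-1.5, 2.1, 6.4]
finger_gap: 0.154
gripper_force: 33.5
```

Call:
move_arm --commands "0 -15 0 0 0 0 -1; 0 -30 0 0 0 0 -1; 0 -45 0 0 0 0 -1; 0 -60 0 0 0 0 -1; 0 -70 0 0 0 0 -1"

```text
t: 54.22
tcp_pos: [0.6794, 0.0244, 0.0796]
tool_rot: [-0.032, 0.999, 0.0, 0.001]
force: [-1.0, 2.5, 6.2]
finger_gap: 0.16
gripper_force: 33.5
```

Call:
move_arm --commands "0 -3 0 0 0 0 -1; 0 -6 0 0 0 0 -1; 0 -8 0 0 0 0 -1; 0 -9.5 0 0 0 0 -1; 0 -10.5 0 0 0 0 -1"

```text
t: 54.85
tcp_pos: [0.68, 0.0149, 0.0796]
tool_rot: [-0.032, 0.999, 0.001, 0.001]
force: [-1.5, 5.8, 5.9]
finger_gap: 0.158
gripper_force: 33.6
```

Call:
move_arm --commands "0 -0.5 0 0 0 0 -1; 0 -1 0 0 0 0 -1; 0 -1 0 0 0 0 -1; 0 -1 0 0 0 0 -1; 0 -1 0 0 0 0 -1"

```text
t: 55.48
tcp_pos: [0.68, 0.0149, 0.0796]
tool_rot: [-0.032, 0.999, 0.001, 0.001]
force: [-1.5, 5.8, 5.7]
finger_gap: 0.156
gripper_force: 33.5
```

Shut. Release, lift clear, and check.

Call:
move_arm --commands "0 0 0 0 0 0 0; 0 0 0 0 0 0 0; 0 0 0 0 0 0 0; 0 0 -40 0 0 0 0; 0 0 -90 0 0 0 0"

```text
t: 56.1
tcp_pos: [0.6785, 0.0129, 0.1674]
tool_rot: [-0.032, 0.999, 0.0, -0.002]
force: [1.4, -0.5, 0.8]
finger_gap: 0.502
gripper_force: 0.0
```

Call:
move_arm --commands "40 0 -30 0 0 0 0; 80 -20 -40 0 0 0 0; 120 -40 -40 0 0 0 0; 120 -40 -40 0 0 0 0; 120 -40 -40 0 0 0 0"

```text
t: 56.72
tcp_pos: [0.5633, -0.0347, 0.2086]
tool_rot: [-0.032, 1.0, -0.0, 0.001]
force: [-0.7, 0.6, -0.3]
finger_gap: 0.495
gripper_force: 0.0
```

Run:
```python
from h import *
s=grab('scene','s16'); go()
a=cv2.resize(s['image'][180:380,190:450,::-1],None,fx=3,fy=3,interpolation=cv2.INTER_CUBIC);cv2.imwrite('pics/c12.png',a)
```

```text
t 56.77 tcp [ 0.5637 -0.0344  0.2085] turn [-0.02  0.09  0.05] F [ 0.07 -0.1  -0.58] gap 0.501 0.0
```

View pics/c12.png

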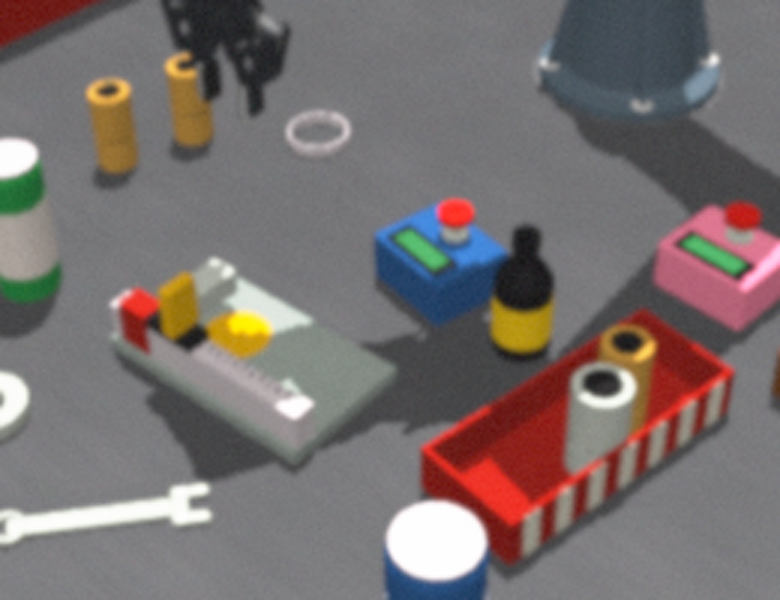

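Run:
```python
from h import *
S=load('s16'); T=grab('top','t17'); 
P=onz(S,190+602.5/3-.5,180+381.5/3-.5,.095);B=onz(S,190+628/3-.5,180+342.5/3-.5,.095); print(P,B)
c=np.array([.5147,.3232]);u=np.array([.9935,-.1135]);n=np.array([.1135,.9935])
for q in(P,B): print('tray',(q[:2]-c)@u,(q[:2]-c)@n)
print(proj(T,[[*P[:2],.095],[*B[:2],.095]]))
a=cv2.resize(T['image'][140:300,130:270,::-1],None,fx=3.5,fy=3.5,interpolation=cv2.INTER_CUBIC);cv2.imwrite('pics/c13.png',a)
```

```text
[0.51686402 0.34079507 0.095     ] [0.46610656 0.32859137 0.095     ]
tray 0.00015291684599377017 0.017726314623989232
tray -0.048889500787162816 -0.00015902964404726234
[[168.93061045 211.71025338]
 [174.09367339 234.77279801]]
```

View pics/c13.png

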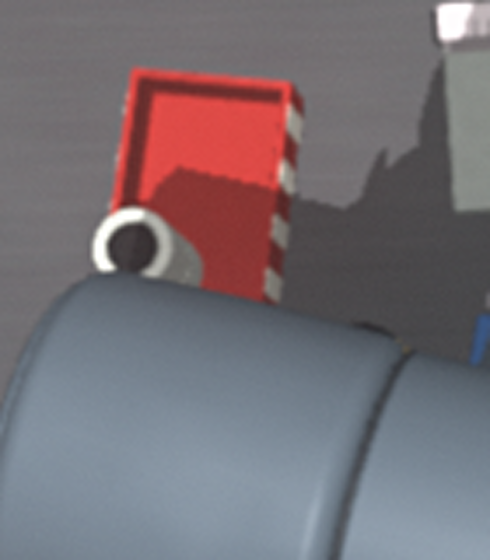

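Run:
```python
from h import *
S=grab('scene','s18');T=load('t17')
print(tri(T,(130+133.5/3.5-.5,140+247.5/3.5-.5),S,(190+602.5/3-.5,180+381.5/3-.5)))
P=np.array([.517,.3405]); a=np.linspace(0,6.28,200); g=cv2.cvtColor(S['image'],cv2.COLOR_RGB2HSV)
for z in(.09,.08,.07,.06,.05):
    q=proj(S,np.c_[P[0]+.025*np.cos(a),P[1]+.025*np.sin(a),0*a+z]); i=q[:,0].argmin(); j=q[:,0].argmax()
    r=int(round(q[i,1])); w=np.where(g[r,370:410,1]<90)[0]+370; r2=int(round(q[j,1])); w2=np.where(g[r2,370:412,1]<90)[0]+370
    print(z,'pred L',q[i].round(1),'R',q[j].round(1),'seen',w.min() if len(w) else None,w2.max() if len(w2) else None)
```

```text
(array([0.51966101, 0.34275477, 0.09828118]), np.float64(0.0002639388815982134))
0.09 pred L [379.6 307.5] R [400.6 308.9] seen 380 402
0.08 pred L [379.3 310.5] R [400.2 311.9] seen 380 401
0.07 pred L [379.  313.4] R [399.8 314.8] seen 380 400
0.06 pred L [378.8 316.4] R [399.4 317.8] seen 380 400
0.05 pred L [378.5 319.3] R [399.1 320.7] seen 380 411
```

```bash
python3 -c "
from station import ticket
print(ticket.sign_off())"
```

```text
the job is handed in; nothing more can be done
None
```

I zeroed the caliper, gauged the two bushes on the bench (44 mm brass, then 50 mm steel) and stood both in the tray, left the empty jaws shut and handed the job in; no verdict came back, and the steel bush was found knocked about 5 cm along the tray after I placed it, but it still measures upright and within limits.

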